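# Slide the jaw carriage onto the board holder's dovetail rail and clamp it

### The job

Put the loose jaw carriage back on the board holder: slide it onto the dovetail rail from the rail's open end and push it home gently until the red spring plunger is fully pressed in. Then turn its orange clamp knob clockwise until the carriage is firmly clamped there, and let go. Leave the things lying around undisturbed.

Things in the scene. Friction and masses are not known exactly. Their poses are not given: they have to be found in the camera images.
- rail: board holder fixed to the bench: blue base plate 190 x 84 x 12 mm carrying an aluminium dovetail rail 170 mm long, along its own x axis. Origin at bench height under the middle; x points from the open end to the closed end (blue cheek 46 mm high). A black buffer block, 24 mm long, top 42 mm above the bench, is clamped on the rail, at a place that differs every time and is not given
- rail_entry (a point): middle of the rail's open end, 32 mm above the bench (level of the rail's flat top), 85 mm from the rail's origin toward its -x, same axes. The carriage goes on here, moving along +x. The dovetail is 12 mm high, 28 mm wide at its foot, 40 mm wide in its upper 5 mm; the first 10 mm taper by 2 mm on each side and at the top as a lead-in
- plunger (a joint): red sprung plunger, 9 mm across, on the buffer, facing the open end: 0 out, 0.005 m fully pressed in, flush with the hard face of the buffer. Its tip when out is anywhere from 65 to 128 mm past rail_entry, and the carriage's leading end face presses it; find it by feel. The spring is under 1 N, too weak to push the carriage back. Over 20 N on the buffer counts as ramming
- jaw_grip (a point): grip point of the carriage: middle of its dark steel jaw block, 24 x 24 mm in plan, block top 14 mm above this point, the plate it stands on 26 mm below. Axes are the carriage's: x must point along the rail's x, z up. The block stands 16 mm to the -y side of the groove's middle line, so on the rail this point is at y = -16 mm of the rail and 36 mm above rail_entry
- carriage: loose jaw carriage, about 0.3 kg; origin at its underside (48 mm below jaw_grip), on the middle line of its dovetail groove, halfway along. Top plate 60 mm along x, 78 mm along y (-32 to +46), 12 to 22 mm above the underside. The groove has 1 mm play each side, about 1.5 mm in height; seated on the rail the origin is 20 mm above the bench, 12 mm below rail_entry
- knob_grip (a point): middle of the orange bar grip of the clamp knob, on its vertical axis: bar 38 mm long, 10 mm thick, 20 mm tall; 67 mm above the carriage's underside, 46 mm to the +y side of jaw_grip. This point's axes turn with the knob; the bar's long direction is 0.75 rad counter-clockwise (from above) of this point's x axis. At knob angle 0 the axes are the carriage's
- clamp_knob (a joint): angle of the clamp knob: 0 fully loose, grows clockwise seen from above, end stop 1.6 rad. A cam under it bites on the rail's side at about 1.0 rad and gets stiffer beyond: about 0.2 N m at 1.3 rad, 0.4 N m at 1.5 rad; firm from about 1.25 rad. It stays where it is left
- parts_dish_red: red round parts dish 76 mm across, 22 mm tall, bystander; origin under its middle
- loupe: black eye loupe 41 mm across, 26 mm tall, bystander; origin under its middle
- driver_red: red screwdriver 142 mm long, 19 mm thick, bystander; origin under its middle
- pliers: blue pliers 152 x 54 x 12 mm, bystander; origin under their middle
There are look-alikes about, which are no part of the job. Leave any turquoise look-alike of the rail alone.

How it is judged (in metres and radians):
On the way:
1. the carriage sits on the dovetail with the plunger pressed in and the knob still loose (value of joint plunger above 0.0035 m and value of joint clamp_knob below 0.6 rad and z of jaw_grip in the frame of rail between 0.065 and 0.071 m and y of jaw_grip in the frame of rail between -0.02 and -0.012 m), for 0.2 s.
At the end, for the whole second after the job is handed in: the carriage sits level on the dovetail (4 mm sideways, 3 mm in height), at rest, with the plunger still at least 2.5 of its 5 mm in, and the clamp knob past 1.1 rad with its cam pressing on the rail with more than 6 N (value of joint plunger above 0.0025 m and value of joint clamp_knob above 1.1 rad and contact force between clamp_knob and rail above 6 N and z of jaw_grip in the frame of rail between 0.065 and 0.071 m and y of jaw_grip in the frame of rail between -0.02 and -0.012 m and angle between the x axis of jaw_grip and the x axis of rail, either way round below 0.06 rad and linear speed of carriage below 0.01 m/s); the robot touches nothing.
It fails at once if the carriage is rammed against the buffer: more than 20 N (contact force between carriage and buffer above 20 N).
It fails at once if a bystander is pushed more than 20 mm (distance of any of parts_dish_red, loupe, driver_red, pliers from where it was at the start of the episode above 0.02 m).
It also fails if it takes over 72 s, if anything falls off the work surface, if the arm or the gripper's body presses on something with over 40 N, if the wrist force passes 120 N, or if a joint passes its speed limit or range.

### The arm

A 7-joint arm with a two-finger parallel gripper is mounted at the origin on the work surface; the furniture and walls round the work are solid. World frame = base frame: x ahead of the robot, y to its left, z up, the work surface at z = 0. Lengths are in m, angles in degrees, forces in N, time in s.
With the tool pointing down it reaches from about 0.425 to 0.875 m from the base axis. Payload 4.7 kg.
Tool frame: the origin (TCP) lies between the finger pads; the fingertips stand 19 mm ahead of it and the grasp point (between the pads) is the TCP; x points along the fingers, z is the direction in which the jaws open and shut, and the axes are right-handed (so a half turn about x gives the same grasp; the last joint's range is limited). The gripper opens to 87 mm and grips with 3 to 60 N. Pads are 19 mm wide; open, the fingers measure 117 mm over their backs; the gripper's body (75 mm by 190 mm) begins 51 mm behind the grasp point.
Start: joints at [64.349, 18.392, -4.016, 83.108, 1.295, 78.541, -3.26], TCP at [0.29, -0.582, 0.242] pointing down, gripper open.
Joint ranges: [-163.93, 163.93], [-17.29, 119.83], [-79.2, 71.16], [3.27, 140.29], [-89.18, 269.18], [5.43, 117.66], [-154.24, 154.24]. Speed limits (degrees/s): [147.25, 147.25, 180, 180, 180, 180, 180].

### API

Orientations are given as [roll, pitch, yaw] about the fixed x, y, z axes, in that order (R = Rz(yaw) Ry(pitch) Rx(roll)).
In Python, from cell import monitor, read_camera, camera_model, env, regions_of gives the robot as it stands. The module is installed in compiled form; this text tells all that it offers.
- The arm moves only by the tool step_arm, never from a script. Its argument "deltas" is a list of rows, each a list of 5 numbers: the gripper's target within -1 to 1 (fully open at 1, half-way at 0, shut at -1), then the shift along the tool's x, y, z in m, then the turn about the tool's x in degrees. A call has 1 to 12 rows; each row is the pose to reach, as a shift and turn from the pose commanded when the call began, along the tool's axes at that moment; what a row does not reach only later rows make up. A row lasts 1/8 s, in which the tool goes at most 62.5 mm and 10.7 degrees, less where a joint would pass 70% of its speed; a pose out of reach is approached as far as the arm can. A call with a gripper value outside its range is refused whole. The fingers move at their own pace and stop on an object; "newtons" is the grip in N (left out, the last holds). Time passes only in rows, so rows that repeat a pose let the fingers close. It gives the time, the measured TCP pose, the force and the opening at its end, in the units of the state.
- monitor.get_obs(): the state, without advancing time (a new reading comes with each control period).
- read_camera(name): name is "scene" or "top"; returns (picture, depth): 420x560x3 uint8, red, green, blue; 420x560 float32, m along the optical axis (not along the pixel's ray), 0 where there is no reading.
- camera_model(name): a dict with "fx", "fy", "cx", "cy" (pixels), "xyz" and "attitude" of the camera in the world. Camera axes: x right, y down, z forward; pixel columns grow to the right and rows downward; lengths in m; the calibration is good to about 2 mm. A picture is of the moment at which its call begins. camera_model takes no time and is no camera call.
- env.sign_off(): hands the job in, once; it reports no verdict.
Trained networks look in the newest picture that a camera, given by its name, has taken for a name from the list of things; names that differ only in an ending like _2 or _b are one class to them, and where a whole thing is asked for, a point or a joint stands for the part that bears it (a point fixed in the world has none). Each returns a list of dicts, best first, with "p" (0 to 1); they miss things now and then, are a little off and sometimes report something else, mostly with a low value. They report only what shows in the picture. A call takes as long as a camera call. They do not tell look-alikes from the thing itself.
- regions_of(camera, thing): "pixels" (420x560 bool, what is visible of it) and "pixel" ([column, row] in pixels, amid what is visible of it).
The state is a dict: "time_s": time; "qpos": joint angles; "joint_velocities": joint speeds; "effort": joint torques, N m; "tool_pos": TCP position; "tool_rot": TCP orientation; "force": force on the tool from outside, world axes, zero at the start; "wrist_torque": the same for the moment, N m; "grip_width": finger opening in m.
Only numpy, scipy, OpenCV 4.12 (cv2) and the standard library are available. Lean on these libraries where they do the work, as an engineer would, in place of code of your own. Each camera call takes 0.05 s, during which the arm holds its last target. There are 200 camera calls.

## Working session

There is one attempt and no reset: what is moved stays moved. The work goes in short steps, Python scripts to look and compute and a tool call to move; the robot and the scene stay as the last step left them, time stands still between calls to the robot, and variables do not carry over. Pictures are saved under pics/ and viewed, about 8 in all and at most 12, crops included, and the job is handed in when it is done.

Besides the shell and the picture viewer there is one more tool, called as a command line: name --pt "numbers of a row" for each row, then --argument value for the rest. step_arm: Moves the arm, as the interface text tells. Its arguments: {"type":"object","properties":{"deltas":{"type":"array"},"newtons":{"type":"number"}},"required":["deltas"]}

```bash
mkdir -p pics; cat > h.py <<'E'
import numpy as np, cv2
from scipy.spatial.transform import Rotation as R
from cell import monitor, read_camera, camera_model, env, regions_of
def rpy(a): return R.from_euler('xyz',a,degrees=True).as_matrix()
def cloud(name,d):
    m=camera_model(name); v,u=np.mgrid[:d.shape[0],:d.shape[1]]
    p=np.dstack([(u-m['cx'])/m['fx']*d,(v-m['cy'])/m['fy']*d,d])
    A=np.array(m['attitude'],float); Rm=rpy(A) if A.size==3 else A.reshape(3,3)
    return p@Rm.T+np.array(m['xyz'])
E
python3 - <<'E'
from h import *
print(monitor.get_obs())
for n in('scene','top'):
    print(camera_model(n)); im,d=read_camera(n); cv2.imwrite(f'pics/{n}0.png',im[:,:,::-1]); np.savez(f'{n}0.npz',im=im,d=d)
    P=cloud(n,d)
    for t in('rail','carriage','clamp_knob','jaw_grip','plunger','parts_dish_red','loupe','driver_red','pliers'):
        for r in regions_of(n,t)[:3]:
            q=P[r['pixels']&(d>0)]
            print(n,t,round(r['p'],2),np.round(r['pixel']),r['pixels'].sum(),np.round(np.median(q,0),3) if len(q) else None)
E
```

```text
{'time_s': 0.0, 'qpos': array([64.34904677, 18.43884597, -4.01485929, 83.17411979,  1.29358652,
       78.54084775, -3.2605084 ]), 'joint_velocities': array([-0.00535263,  0.06716597,  0.10558377, -0.08863672, -0.03403846,
       -0.02182051, -0.06819468]), 'effort': array([ 1.42139299e-03, -4.91280806e+01, -4.02605440e-01, -3.12526560e+01,
       -6.36624824e-02,  4.37430537e-02,  1.66849409e-04]), 'tool_pos': array([ 0.28933909, -0.58147792,  0.24047066]), 'tool_rot': array([-177.5968689 ,   89.89125152,  118.86238822]), 'force': array([ 0.27410011, -1.136649  ,  0.14342994]), 'wrist_torque': array([ 0.01191921,  0.00814824, -0.04465722]), 'grip_width': 0.08673391406677713}
{'fx': 417.59719451087074, 'fy': 417.59719451087074, 'cx': 273.79479335140235, 'cy': 207.00630794046677, 'xyz': array([0.16142728, 0.48601116, 0.72793611]), 'attitude': array([-136.48944038,    0.93774848, -136.1252695 ])}
scene rail 0.79 [335. 191.] 1988 [ 0.563 -0.142  0.013]
scene rail 0.79 [355. 305.] 3998 [0.343 0.09  0.015]
scene carriage 0.92 [261. 252.] 1151 [0.559 0.128 0.021]
scene carriage 0.22 [252. 
[... 432 characters left out ...]
89.3762353987983, 'cy': 214.48367131616575, 'xyz': array([0.39614116, 0.06021191, 1.26962672]), 'attitude': array([-171.68860517,    0.3706464 ,  -90.26194381])}
top rail 0.85 [288. 314.] 3132 [0.35  0.076 0.016]
top rail 0.67 [387. 219.] 2628 [ 0.568 -0.152  0.016]
top carriage 0.94 [267. 220.] 866 [0.563 0.122 0.023]
top clamp_knob 0.46 [258. 218.] 102 [0.572 0.143 0.075]
top jaw_grip 0.67 [266. 220.] 861 [0.564 0.12  0.023]
top parts_dish_red 0.75 [295. 131.] 811 [0.785 0.053 0.007]
top loupe 0.76 [179. 261.] 277 [0.465 0.321 0.012]
top loupe 0.36 [267. 219.] 911 [0.563 0.122 0.023]
top driver_red 0.74 [180. 208.] 263 [0.599 0.321 0.015]
top pliers 0.93 [248. 117.] 416 [0.807 0.166 0.009]
```

View pics/scene0.png

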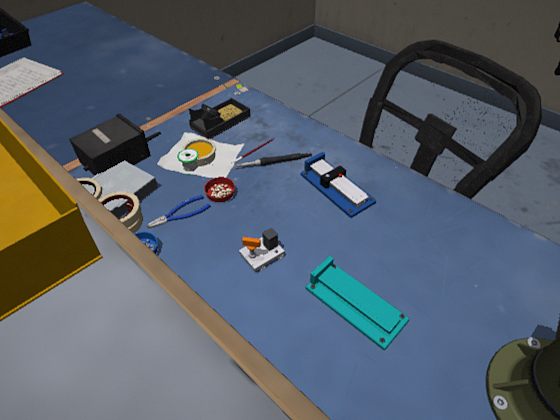

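View pics/top0.png

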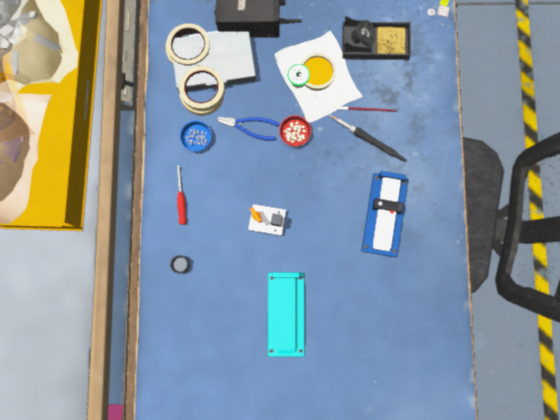

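The scene view shows the blue rail at about (340,185) with its open end toward the robot, the turquoise look-alike at (357,302), and the carriage at (261,250). The top view shows the rail at (386,214), the turquoise one at (287,314), and the carriage at (267,220) with its orange knob on the +y side and dark jaw on the -y side. Only the blue one with aluminium dovetail and black buffer fits "rail". Next I measure both and take one enlarged crop.

```bash
cat > m.py <<'E'
from h import *
def rect(q):
    (c,s,a)=cv2.minAreaRect((q[:,:2]*1000).astype(np.float32)); return np.round(c,1),np.round(s,1),round(a,1)
E
python3 - <<'E'
from m import *
for n in('top','scene'):
    z=np.load(n+'0.npz'); im,d=z['im'],z['d']; P=cloud(n,d)
    ok=d>0
    bench=ok&(P[...,0]>.4)&(P[...,0]<.8)&(P[...,1]>-.05)&(P[...,1]<.05)
    print(n,'bench z',np.median(P[bench][:,2]))
    box=lambda x0,x1,y0,y1,a,b: ok&(P[...,0]>x0)&(P[...,0]<x1)&(P[...,1]>y0)&(P[...,1]<y1)&(P[...,2]>a)&(P[...,2]<b)
    for nm,b in dict(base=(.42,.72,-.25,-.07,.007,.06),railtop=(.42,.72,-.25,-.07,.026,.036),buf=(.42,.645,-.25,-.07,.037,.06),cheek=(.6,.72,-.25,-.07,.04,.06),car=(.48,.65,.04,.22,.014,.03),jaw=(.48,.65,.04,.22,.052,.1),knob=(.48,.65,.04,.22,.06,.1)).items():
        M=box(*b); q=P[M]
        h=cv2.cvtColor(im,cv2.COLOR_RGB2HSV)
        if nm=='knob': q=P[M&(h[...,1]>150)&(h[...,0]<25)]
        if nm=='jaw': q=P[M&(h[...,2]<110)&(h[...,1]<110)]
        if len(q)>5: print(n,nm,len(q),rect(q),'mean',np.round(q.mean(0),4),'zmax',q[:,2].max().round(3))
z=np.load('top0.npz')['im']
a=cv2.resize(z[190:250,230:310],None,fx=5,fy=5,interpolation=2);b=cv2.resize(z[165:265,350:420],None,fx=5,fy=5,interpolation=2)
o=np.zeros((500,750,3),np.uint8);o[:300,:400]=a;o[:,400:]=b
cv2.imwrite('pics/crop1.png',o[:,:,::-1])
E
```

```text
top bench z 0.0020608886568473928
top base 3051 (array([ 571.6, -159.6]), array([296.1, 174.3]), 0.3) mean [ 0.5806 -0.1549  0.0237] zmax 0.053
top railtop 1036 (array([ 580.9, -156.5]), array([ 67. , 172.7]), 78.1) mean [ 0.5751 -0.1552  0.0315] zmax 0.036
top buf 318 (array([ 574.5, -147.8]), array([ 67. , 111.9]), 63.1) mean [ 0.5951 -0.1592  0.0415] zmax 0.049
top cheek 230 (array([ 635.6, -164.9]), array([64.1, 78.2]), 83.0) mean [ 0.6424 -0.1652  0.0444] zmax 0.053
top car 633 (array([567.6, 120. ]), array([78.1, 60.2]), 79.7) mean [0.5654 0.1203 0.0221] zmax 0.029
top jaw 10 (array([552.6,  96. ]), array([ 9.6, 23.5]), 16.8) mean [0.5533 0.0963 0.0595] zmax 0.066
top knob 59 (array([571.2, 142.6]), array([35.1,  9.3]), 33.5) mean [0.5697 0.142  0.0766] zmax 0.083
scene bench z -1.7678913187268996e-05
scene base 2060 (array([ 603.4, -159.1]), array([ 86. , 241.4]), 79.7) mean [ 0.5782 -0.1469  0.0227] zmax 0.046
scene railtop 778 (array([ 582.6, -155.2]), array([ 66., 178.]), 77.5) mean [ 0.5754 -0.1532  0.0297] zmax 0.036
scene buf 184 (array([ 593.7, -157.8]), array([65.3, 29.6]), 77.8) mean [ 0.595  -0.1581  0.0396] zmax 0.043
scene cheek 108 (array([ 633.8, -163.7]), array([59.6, 80.9]), 77.2) mean [ 0.6554 -0.1666  0.0429] zmax 0.046
scene car 640 (array([566.9, 120.3]), array([78.9, 62.3]), 80.3) mean [0.5593 0.1284 0.0204] zmax 0.03
scene jaw 140 (array([567.1, 122.4]), array([72.8, 26.2]), 79.4) mean [0.5622 0.1031 0.0591] zmax 0.072
scene knob 136 (array([570.1, 144.1]), array([35.8, 11.3]), 30.2) mean [0.5688 0.1449 0.0709] zmax 0.077
```

View pics/crop1.png

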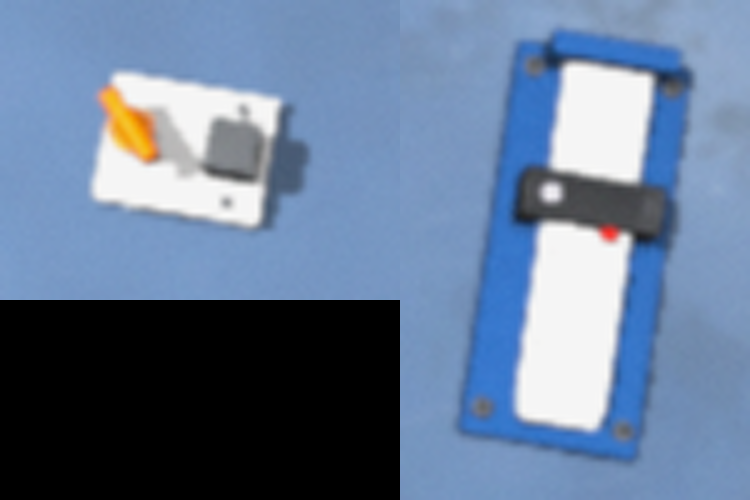

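The crop confirms it: on the left, the carriage with orange bar at (128,125) and steel jaw at (235,150). On the right, the blue holder with white dovetail, open end at the bottom (565,420), and red plunger at (610,232) on the black buffer. Now I'll refine the edges by intersecting pixel rays with known planes and compute the first move.

```bash
cat >> m.py <<'E'
def plane(n,uv,zh):
    m=camera_model(n); uv=np.atleast_2d(uv).astype(float)
    r=np.c_[(uv[:,0]-m['cx'])/m['fx'],(uv[:,1]-m['cy'])/m['fy'],np.ones(len(uv))]@rpy(m['attitude']).T
    c=np.array(m['xyz']); return c+r*((zh-c[2])/r[:,2])[:,None]
def maskrect(n,M,zh):
    M=M.astype(np.uint8); k,l,s,_=cv2.connectedComponentsWithStats(M); i=1+np.argmax(s[1:,4])
    v,u=np.nonzero(l==i); return s[i,4],rect(plane(n,np.c_[u,v],zh))
def tool():
    o=monitor.get_obs(); return o['tool_pos'],rpy(o['tool_rot']),o
def rel(target,zdir_deg):
    "shift in tool axes, turn about tool x"
    p,T,o=tool(); zc=T[:,2]; a=np.degrees(np.arctan2(zc[1],zc[0]))
    t=[(zdir_deg-a+180)%360-180,(zdir_deg+180-a+180)%360-180]
    return np.round(T.T@(np.array(target)-p),4),'world turn options',np.round(t,1),'tool x',np.round(T[:,0],3)
E
python3 - <<'E'
from m import *
for n,w in(('top',((165,265,350,420),(190,250,240,300))),('scene',((145,220,295,380),(225,275,230,290)))):
    im=np.load(n+'0.npz')['im']; h=cv2.cvtColor(im,cv2.COLOR_RGB2HSV)
    def sub(M,b):
        Z=np.zeros_like(M); Z[b[0]:b[1],b[2]:b[3]]=M[b[0]:b[1],b[2]:b[3]]; return Z
    white=(h[...,1]<40)&(h[...,2]>165); blue=(h[...,0]>100)&(h[...,0]<125)&(h[...,1]>165)
    print(n,'white rail',maskrect(n,sub(white,w[0]),.032)); 
    print(n,'base',maskrect(n,cv2.morphologyEx(sub(blue|white,w[0]).astype(np.uint8),3,np.ones((3,3))),.012))
    print(n,'plate',maskrect(n,sub(white,w[1]),.022))
    k=sub((h[...,0]<20)&(h[...,1]>160)&(h[...,2]>120),w[1]); print(n,'knob',maskrect(n,k,.077))
    j=sub((h[...,1]<80)&(h[...,2]<125)&(h[...,2]>50),w[1]); print(n,'jaw',maskrect(n,j,.062))
print(tool(), rel([.55,.1,.2],-10))
E
```

```text
top white rail (np.int32(701), (array([ 540.3, -149.3]), array([40.7, 92.6]), 80.1))
top base (np.int32(2331), (array([ 582.9, -156.5]), array([ 81. , 193.9]), 80.1))
top plate (np.int32(651), (array([567.2, 120.6]), array([79.4, 62.4]), 79.9))
top knob (np.int32(20), (array([566.7, 135.7]), array([22.1,  5.5]), 20.5))
top jaw (np.int32(18), (array([550.7,  98.6]), array([20.7,  3.8]), 81.5))
scene white rail (np.int32(459), (array([ 538.4, -148.1]), array([41. , 92.8]), 79.9))
scene base (np.int32(1725), (array([ 590.7, -156.5]), array([ 98.8, 226.4]), 74.9))
scene plate (np.int32(350), (array([566.8, 120.4]), array([75.7, 59.9]), 79.5))
scene knob (np.int32(69), (array([568.7, 144.6]), array([35.3,  9.7]), 32.8))
scene jaw (np.int32(133), (array([524.9, 158.7]), array([90. , 44.3]), 44.8))
(array([ 0.28961264, -0.58195145,  0.24159715]), array([[ 4.12429107e-05,  8.95256077e-01,  4.45551966e-01],
       [-1.04440723e-04,  4.45551968e-01, -8.95256071e-01],
       [-9.99999994e-01, -9.61080335e-06,  1.11877052e-04]]), {'time_s': 1.0, 'qpos': array([64.34806686, 18.39208793, -4.01499604, 83.10610968,  1.29252659,
       78.54037913, -3.26049962]), 'joint_velocities': array([-0.02064945, -0.0873791 ,  0.03528551, -0.01679111,  0.04823204,
       -0.11648395, -0.01022031]), 'effort': array([ 5.17641784e-04, -4.91113579e+01, -4.02901433e-01, -3.12776041e+01,
       -6.39284821e-02,  3.36875953e-02,  2.19855771e-06]), 'tool_pos': array([ 0.28961264, -0.58195145,  0.24159715]), 'tool_rot': array([ -4.90994234,  89.99356631, -68.45128337]), 'force': array([0.01026247, 0.48917583, 0.01659975]), 'wrist_torque': array([-3.10387616e-03, -1.83866909e-02, -2.85696202e-05]), 'grip_width': 0.08698816659518029}) (array([ 0.0415,  0.537 , -0.4945]), 'world turn options', array([  53.5, -126.5]), 'tool x', array([ 0., -0., -1.]))
```

step_arm --pt "1 0 0.548 -0.487 -53.5" --pt "1 0 0.548 -0.487 -53.5" --pt "1 0 0.548 -0.487 -53.5" --pt "1 0 0.548 -0.487 -53.5" --pt "1 0 0.548 -0.487 -53.5" --pt "1 0 0.548 -0.487 -53.5" --pt "1 0 0.548 -0.487 -53.5" --pt "1 0 0.548 -0.487 -53.5" --pt "1 0 0.548 -0.487 -53.5" --pt "1 0.09 0.548 -0.487 -53.5" --pt "1 0.09 0.548 -0.487 -53.5" --pt "1 0.09 0.548 -0.487 -53.5"

```text
time_s: 2.5
tool_pos: [0.5623, 0.095, 0.1537]
tool_rot: [-11.2, 89.9, -21.3]
force: [0.4, -0.5, -0.2]
grip_width: 0.0874
```

```bash
python3 - <<'E'
from m import *
p,T,o=tool(); print(o['time_s'],p,np.round(T,3),rel([.563,.0978,.048],-10))
im,d=read_camera('scene'); cv2.imwrite('pics/s1.png',cv2.resize(im[150:330,170:410],None,fx=3,fy=3,interpolation=2)[:,:,::-1])
E
```

```text
2.5 [0.56227899 0.09497018 0.15366276] [[ 0.001  0.175  0.985]
 [-0.001  0.985 -0.175]
 [-1.    -0.     0.002]] (array([0.1057, 0.0029, 0.    ]), 'world turn options', array([ 1.000e-01, -1.799e+02]), 'tool x', array([ 0.001, -0.001, -1.   ]))
```

View pics/s1.png

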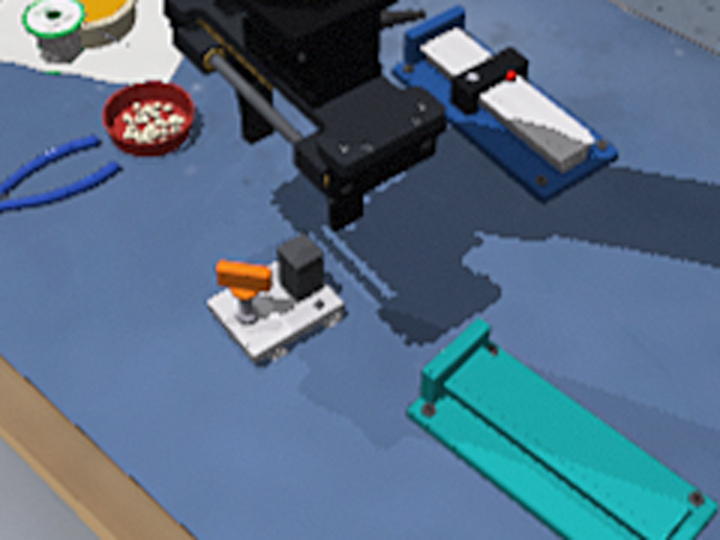

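The gripper is above the jaw block at crop (300,265), lined up with its sides, with the knob clear on the far side. I'll lower and grip.

step_arm --pt "1 0.05 0 0 0" --pt "1 0.09 0 0 0" --pt "1 0.104 0 0 0" --pt "1 0.104 0 0 0" --pt "-1 0.104 0 0 0" --pt "-1 0.104 0 0 0" --pt "-1 0.104 0 0 0" --pt "-1 0.104 0 0 0" --pt "-1 0.104 0 0 0" --pt "-1 0.104 0 0 0" --newtons 30

```text
time_s: 3.8
tool_pos: [0.5614, 0.0938, 0.05]
tool_rot: [-126.3, 90.0, -136.3]
force: [0.2, 0.6, -0.2]
grip_width: 0.035
```

```bash
python3 - <<'E'
from m import *
p,T,o=tool(); print(o['time_s'],p,np.round(T,3),o['force'],o['grip_width'])
E
```

```text
3.8 [0.56137065 0.09376657 0.05002326] [[-0.     0.174  0.985]
 [-0.     0.985 -0.174]
 [-1.    -0.    -0.   ]] [ 0.18385514  0.59482051 -0.19141309] 0.03503204838769424
```

step_arm --pt "-0.2 0.002 0.004 0 0" --pt "-0.2 0.002 0.004 0 0" --pt "-1 0.002 0.004 0.0 0" --pt "-1 0.002 0.004 0.0 0" --pt "-1 0.002 0.004 0 0" --pt "-1 0.002 0.004 0 0" --pt "-1 0.002 0.004 0 0" --pt "-1 0.002 0.004 0 0"

```text
time_s: 4.8
tool_pos: [0.5622, 0.0976, 0.048]
tool_rot: [-45.7, 90.0, -55.7]
force: [1.6, -0.8, -0.5]
grip_width: 0.0241
```

step_arm --pt "-1 -0.03 0 0 0" --pt "-1 -0.08 0 0 0" --pt "-1 -0.08 -0.05 -0.0135 0" --pt "-1 -0.08 -0.1 -0.027 0" --pt "-1 -0.08 -0.15 -0.0404 0" --pt "-1 -0.08 -0.2 -0.054 0" --pt "-1 -0.08 -0.25 -0.067 0" --pt "-1 -0.08 -0.2626 -0.071 0" --pt "-1 -0.07 -0.2626 -0.071 0" --pt "-1 -0.07 -0.2626 -0.071 0" --pt "-1 -0.07 -0.2626 -0.071 0"

```text
time_s: 6.18
tool_pos: [0.4469, -0.1467, 0.1178]
tool_rot: [125.0, 89.9, 115.1]
force: [0.1, 0.7, -2.7]
grip_width: 0.0239
```

```bash
python3 - <<'E'
from m import *
p,T,o=tool(); print(o['time_s'],p,np.round(T,3),o['force'],o['wrist_torque'],o['grip_width'])
for n in('scene','top'):
    im,d=read_camera(n); np.savez(n+'2.npz',im=im,d=d)
    c=im[140:260,270:410] if n=='scene' else im[160:290,330:450]
    cv2.imwrite(f'pics/{n}2.png',cv2.resize(c,None,fx=4,fy=4,interpolation=2)[:,:,::-1])
a=cv2.imread('pics/scene2.png');b=cv2.imread('pics/top2.png')
o=np.zeros((520,1040,3),np.uint8);o[:480,:560]=a;o[:,560:]=b;cv2.imwrite('pics/both2.png',cv2.resize(o,(800,400),interpolation=3))
E
```

```text
6.175 [ 0.44690976 -0.14673297  0.11776028] [[-0.     0.171  0.985]
 [ 0.001  0.985 -0.171]
 [-1.     0.001 -0.001]] [ 0.10050249  0.7410485  -2.65387475] [-0.04159965 -0.04138972  0.04776443] 0.023929007185326336
```

View pics/both2.png

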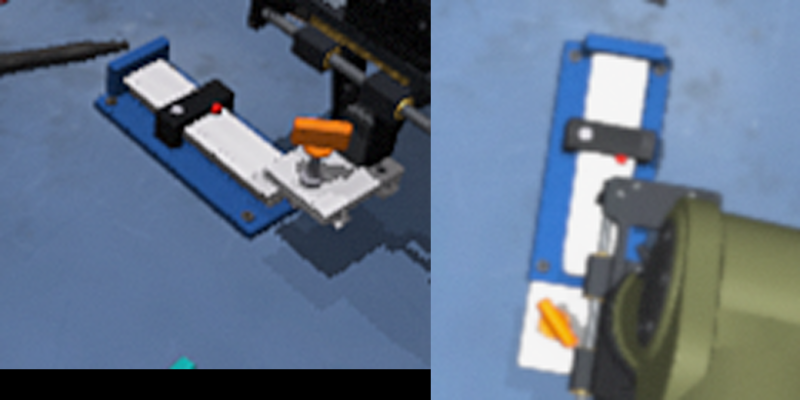

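The carriage is held level ahead of the open end (plate in the left panel at (330,180), in the right panel at (550,325)), and the rail's open end shows below. I'll measure plate and rail edges in the same pictures.

```bash
cat > lat.py <<'E'
from m import *
def lat(n,f,zp,yaw=-10.,box=None):
    """lateral (+y) and angle of the +y edges of plate and rail, from white masks"""
    z=np.load(f); im=z['im'];d=z['d'];h=cv2.cvtColor(im,cv2.COLOR_RGB2HSV);P=cloud(n,d)
    white=(h[...,1]<45)&(h[...,2]>150)
    X=np.array([np.cos(np.radians(yaw)),np.sin(np.radians(yaw))]);Y=np.array([-X[1],X[0]])
    for nm,zz,tol in(('plate',zp,.012),('rail',.032,.007)):
        M=white&(abs(P[...,2]-zz)<tol)&(P[...,0]>.38)&(P[...,0]<.72)&(P[...,1]>-.26)&(P[...,1]<-.05)
        v,u=np.nonzero(M); q=plane(n,np.c_[u,v],zz)[:,:2]*1000
        x=q@X; y=q@Y; print(n,nm,M.sum(),'z',np.median(P[M][:,2]).round(4),'x range',np.percentile(x,[1,99]).round(1))
        b=np.round(x/3); ks=[k for k in np.unique(b) if (b==k).sum()>4]
        for s,g in(('+y',max),('-y',min)):
            e=np.array([[k*3,g(y[b==k])] for k in ks])[2:-2]
            if len(e)<4: continue
            m=abs(e[:,1]-np.median(e[:,1]))<3; a=np.polyfit(e[m,0],e[m,1],1); print('  ',s,'edge',e[m,1].mean().round(1),'ang',np.degrees(a[0]).round(1),len(e[m]))
E
python3 - <<'E'
from lat import *
p,T,o=tool(); zp=p[2]-.026
for n in('top','scene'): lat(n,n+'2.npz',zp); 
for n in('top','scene'): print('initial');lat(n,n+'0.npz',.032)
X=np.array([.9848,-.1736]);print('jaw along/lat',p[:2]@X*1000,p[:2]@[.1736,.9848]*1000,p)
E
```

```text
top plate 373 z 0.0914 x range [436.  495.2]
   +y edge -5.2 ang -0.1 17
   -y edge -45.9 ang -1.7 11
top rail 783 z 0.0317 x range [516.9 680.8]
   +y edge -34.1 ang 0.0 44
   -y edge -66.4 ang 1.9 9
scene plate 329 z 0.0896 x range [434.4 492.3]
   +y edge -4.3 ang 0.3 13
   -y edge -53.2 ang 1.7 8
scene rail 566 z 0.0297 x range [513.2 677.2]
   +y edge -32.9 ang -0.5 41
   -y edge -70.1 ang -0.0 37
initial
top plate 1101 z 0.0317 x range [513.5 680.1]
   +y edge -34.1 ang -0.1 45
   -y edge -72.5 ang -0.0 46
top rail 1071 z 0.0317 x range [514.2 680.2]
   +y edge -34.1 ang -0.1 45
   -y edge -72.5 ang 0.0 45
initial
scene plate 647 z 0.0295 x range [510.8 676.6]
   +y edge -33.1 ang -0.3 43
   -y edge -70.1 ang -0.1 43
scene rail 641 z 0.0295 x range [510.8 676.6]
   +y edge -33.1 ang -0.3 43
   -y edge -69.9 ang 0.1 43
jaw along/lat 465.78622345497337 -67.51749143092506 [ 0.44699954 -0.14735643  0.1181062 ]
```

step_arm --pt "-1 0.02 -0.002 0 0" --pt "-1 0.04 -0.002 0 0" --pt "-1 0.049 -0.002 0 0" --pt "-1 0.049 -0.002 0 0" --pt "-1 0.049 -0.002 0 0" --pt "-1 0.049 -0.002 0 0" --pt "-1 0.049 -0.002 0 0"

```text
time_s: 7.15
tool_pos: [0.4464, -0.1506, 0.0695]
tool_rot: [-28.1, 89.9, -38.2]
force: [-0.3, -0.8, -2.1]
grip_width: 0.024
```

```bash
python3 - <<'E'
from lat import *
for n in('top','scene'):
    im,d=read_camera(n); np.savez(n+'3.npz',im=im,d=d)
p,T,o=tool(); zp=p[2]-.026
for n in('top','scene'): lat(n,n+'3.npz',zp)
print('jaw along/lat',p[:2]@[.9848,-.1736]*1000,p[:2]@[.1736,.9848]*1000,p,np.round(T,4),o['force'])
E
```

```text
top plate 810 z 0.0359 x range [437.1 677.7]
   +y edge -33.6 ang 0.1 32
   -y edge -60.9 ang -0.9 6
top rail 792 z 0.0319 x range [444.  680.5]
   +y edge -34.2 ang 0.1 44
   -y edge -72.5 ang 0.1 23
scene plate 378 z 0.0409 x range [434.9 666.7]
   +y edge -8.6 ang -1.3 16
   -y edge -57.7 ang 6.1 7
scene rail 636 z 0.0297 x range [453.7 676.8]
   +y edge -32.9 ang -0.4 43
   -y edge -70.1 ang 0.0 37
jaw along/lat 465.55984441969787 -70.8292380632746 [ 0.44620166 -0.15057864  0.06931567] [[ 4.000e-04  1.744e-01  9.847e-01]
 [-4.000e-04  9.847e-01 -1.744e-01]
 [-1.000e+00 -3.000e-04  5.000e-04]] [ 0.46738848  0.06847814 -3.17648709]
```

```bash
sed -i 's/def lat(n,f,zp,yaw=-10.,box=None)/def lat(n,f,zp,yaw=-10.,xs=.488)/; s/(P\[...,0\]>.38)&(P\[...,0\]<.72)/((P[...,0]<xs) if nm=="plate" else (P[...,0]>.51))\&(P[...,0]>.38)\&(P[...,0]<.72)/' lat.py; python3 - <<'E'
from lat import *
for n in('top','scene'): lat(n,n+'3.npz',.0433)
E
```

```text
top plate 334 z 0.0431 x range [436.6 495.7]
   +y edge -9.0 ang -0.4 16
   -y edge -49.1 ang -6.0 10
top rail 738 z 0.0319 x range [527.7 680.7]
   +y edge -34.2 ang 0.0 41
   -y edge -72.5 ang 0.1 23
scene plate 312 z 0.0412 x range [434.8 493. ]
   +y edge -8.6 ang -1.3 16
   -y edge -57.7 ang 6.1 7
scene rail 560 z 0.0298 x range [525.9 677.3]
   +y edge -32.9 ang -0.4 38
   -y edge -70.0 ang -0.1 35
```

step_arm --pt "-1 0.0005 0.0012 0.003 0" --pt "-1 0.0005 0.0012 0.006 0" --pt "-1 0.0005 0.0012 0.01 0" --pt "-1 0.0005 0.0012 0.014 0" --pt "-1 0.0005 0.0012 0.018 0" --pt "-1 0.0005 0.0012 0.022 0" --pt "-1 0.0005 0.0012 0.025 0" --pt "-1 0.0005 0.0012 0.028 0" --pt "-1 0.0005 0.0012 0.031 0" --pt "-1 0.0005 0.0012 0.031 0"

```text
time_s: 8.5
tool_pos: [0.4771, -0.1547, 0.0686]
tool_rot: [-1.8, 90.0, -11.8]
force: [0.2, -0.6, -3.3]
grip_width: 0.0235
```

```bash
cat > st.py <<'E'
from m import *
p,T,o=tool()
print(o['time_s'],'along/lat',(p[:2]@[.9848,-.1736]*1000).round(1),(p[:2]@[.1736,.9848]*1000).round(1),p.round(4),'F tool',np.round(T.T@o['force'],1),'M',np.round(o['wrist_torque'],2),o['grip_width'].__round__(4),'yaw',np.degrees(np.arctan2(T[1,2],T[0,2])).round(1))
E
python3 st.py
```

```text
8.5 along/lat 496.7 -69.5 [ 0.4771 -0.1547  0.0686] F tool [ 3.3 -0.6  0.3] M [-0.   -0.03 -0.01] 0.0235 yaw -10.0
```

step_arm --pt "-1 0 0 0.004 0" --pt "-1 0 0 0.009 0" --pt "-1 0 0 0.015 0" --pt "-1 0 0 0.02 0" --pt "-1 0 0 0.025 0" --pt "-1 0 0 0.03 0" --pt "-1 0 0 0.035 0" --pt "-1 0 0 0.04 0" --pt "-1 0 0 0.045 0" --pt "-1 0 0 0.05 0" --pt "-1 0 0 0.055 0" --pt "-1 0 0 0.055 0"

```text
time_s: 10.0
tool_pos: [0.5314, -0.1643, 0.0686]
tool_rot: [24.0, 90.0, 13.9]
force: [-0.2, 0.6, -3.9]
grip_width: 0.0236
```

```bash
python3 st.py; python3 - <<'E'
from lat import *
I=[]
for n in('top','scene'):
    im,d=read_camera(n); np.savez(n+'4.npz',im=im,d=d)
    c=im[150:250,340:440] if n=='top' else im[140:240,290:390]
    I.append(cv2.resize(c,(400,400),interpolation=2))
cv2.imwrite('pics/both4.png',np.hstack(I)[:,:,::-1])
E
```

```text
10.0 along/lat 551.8 -69.5 [ 0.5314 -0.1643  0.0686] F tool [ 3.9  0.5 -0.3] M [-0.06 -0.07 -0.02] 0.0236 yaw -10.0
```

View pics/both4.png

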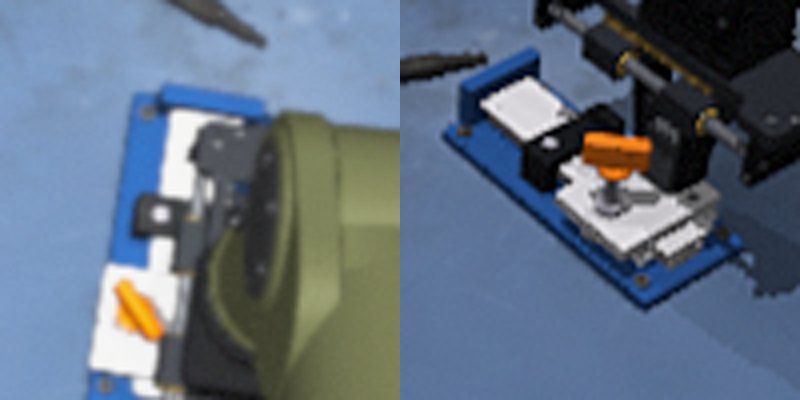

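The carriage is on the rail (left panel: plate's front edge at (135,265), buffer at (160,215)), with no side force and a gap of roughly 15–23 mm. From here I advance in small steps and feel for contact.

step_arm --pt "-1 0 0 0.002 0" --pt "-1 0 0 0.004 0" --pt "-1 0 0 0.006 0" --pt "-1 0 0 0.008 0" --pt "-1 0 0 0.0095 0" --pt "-1 0 0 0.0105 0" --pt "-1 0 0 0.0115 0" --pt "-1 0 0 0.012 0" --pt "-1 0 0 0.012 0"

```text
time_s: 11.22
tool_pos: [0.5428, -0.1664, 0.0685]
tool_rot: [-80.4, 90.0, -90.4]
force: [-0.6, -0.3, -3.2]
grip_width: 0.0241
```

```bash
python3 st.py; python3 - <<'E'
from lat import *
im,d=read_camera('scene'); P=cloud('scene',d)
X=np.array([.9848,-.1736]);Y=np.array([.1736,.9848])
a=P[...,:2]@X*1000; l=P[...,:2]@Y*1000
# profile along rail at +y side strip
for lo in(560,):
    M=(d>0)&(l>-45)&(l<-30)&(a>570)&(a<660)
    for k in range(570,645,3):
        q=P[M&(a>=k)&(a<k+3)]
        if len(q): print(k,len(q),q[:,2].max().round(3),end='; ')
E
```

```text
11.225 along/lat 563.4 -69.6 [ 0.5428 -0.1664  0.0685] F tool [ 3.2 -0.4 -0.6] M [-0.04 -0.03  0.01] 0.0241 yaw -10.0
570 93 0.459; 573 91 0.458; 576 92 0.369; 579 75 0.455; 582 48 0.369; 585 44 0.36; 588 28 0.351; 591 18 0.161; 594 11 0.159; 597 19 0.16; 600 21 0.161; 603 30 0.16; 606 14 0.161; 609 7 0.159; 612 16 0.159; 615 8 0.16; 618 10 0.158; 621 13 0.16; 624 15 0.16; 627 12 0.162; 630 18 0.162; 633 12 0.162; 636 19 0.162; 639 37 0.161; 642 31 0.161;
```

step_arm --pt "-1 0 0 0.0007 0" --pt "-1 0 0 0.0014 0" --pt "-1 0 0 0.0021 0" --pt "-1 0 0 0.0028 0" --pt "-1 0 0 0.0035 0" --pt "-1 0 0 0.004 0" --pt "-1 0 0 0.004 0"

```text
time_s: 12.15
tool_pos: [0.5467, -0.1671, 0.0686]
tool_rot: [-89.3, 90.0, -99.3]
force: [0.1, 0.1, -3.1]
grip_width: 0.0235
```

```bash
python3 st.py
```

```text
12.15 along/lat 567.4 -69.6 [ 0.5467 -0.1671  0.0686] F tool [3.1 0.1 0.1] M [-0.08 -0.06  0.  ] 0.0235 yaw -10.0
```

step_arm --pt "-1 0 0 0.0006 0" --pt "-1 0 0 0.0012 0" --pt "-1 0 0 0.0018 0" --pt "-1 0 0 0.0024 0" --pt "-1 0 0 0.003 0" --pt "-1 0 0 0.003 0"

```text
time_s: 12.9
tool_pos: [0.5497, -0.1676, 0.0685]
tool_rot: [-132.4, 90.0, -142.5]
force: [-0.7, 0.1, -3.4]
grip_width: 0.0237
```

```bash
python3 st.py
```

```text
12.9 along/lat 570.4 -69.6 [ 0.5497 -0.1676  0.0685] F tool [ 3.4 -0.  -0.7] M [-0.06  0.   -0.08] 0.0237 yaw -10.0
```

step_arm --pt "-1 0 0 0.0005 0" --pt "-1 0 0 0.001 0" --pt "-1 0 0 0.0015 0" --pt "-1 0 0 0.002 0" --pt "-1 0 0 0.002 0"

```text
time_s: 13.52
tool_pos: [0.5516, -0.1679, 0.0685]
tool_rot: [-149.8, 90.0, -159.8]
force: [-0.8, -0.1, -2.0]
grip_width: 0.0235
```

step_arm --pt "-1 0 0 0.0005 0" --pt "-1 0 0 0.001 0" --pt "-1 0 0 0.0015 0" --pt "-1 0 0 0.0015 0"

```text
time_s: 14.02
tool_pos: [0.5528, -0.1682, 0.0685]
tool_rot: [-169.3, 90.0, -179.3]
force: [-2.6, -0.3, -2.3]
grip_width: 0.0238
```

```bash
python3 st.py
```

```text
14.025 along/lat 573.6 -69.7 [ 0.5528 -0.1682  0.0685] F tool [ 2.3 -0.8 -2.5] M [0.01 0.36 0.05] 0.0238 yaw -10.0
```

step_arm --pt "-1 0 0 0.0003 0" --pt "-1 0 0 0.0003 0" --pt "-1 0 0 0.0003 0"

```text
time_s: 14.4
tool_pos: [0.5529, -0.1682, 0.0684]
tool_rot: [-170.0, 89.9, 180.0]
force: [-3.8, 1.0, -0.9]
grip_width: 0.024
```

```bash
python3 st.py
```

```text
14.4 along/lat 573.7 -69.7 [ 0.5529 -0.1682  0.0684] F tool [ 0.9  0.3 -3.9] M [0.05 0.85 0.19] 0.024 yaw -10.0
```

Hard contact: 3.9 N with the position no longer advancing, which matches the buffer face seen at about 605 mm. I'll release and lift.

step_arm --pt "-0.1 0 0 0 0" --pt "0.2 0 0 0 0" --pt "0.2 0 0 0 0" --pt "0.2 0 0 0 0" --pt "0.2 0 0 0 0" --pt "0.2 -0.04 0 0 0" --pt "0.2 -0.08 0 0 0" --pt "0.2 -0.08 0 0 0" --pt "0.2 -0.08 0 0 0"

```text
time_s: 15.52
tool_pos: [0.553, -0.1683, 0.1481]
tool_rot: [-159.2, 90.0, -169.2]
force: [0.2, 0.1, -0.8]
grip_width: 0.0522
```

```bash
python3 st.py; python3 - <<'E'
from lat import *
print(tool()[2]['qpos'].round(1))
I=[]
for n in('top','scene'):
    im,d=read_camera(n); np.savez(n+'5.npz',im=im,d=d)
    h=cv2.cvtColor(im,cv2.COLOR_RGB2HSV); P=cloud(n,d)
    M=(h[...,0]<20)&(h[...,1]>150)&(h[...,2]>100)&(abs(P[...,0]-.56)<.05)&(abs(P[...,1]+.12)<.05)
    print(n,'knob',maskrect(n,M,.097),P[M][:,2].max())
    I.append(cv2.resize(im[150:250,340:440] if n=='top' else im[140:240,290:390],(400,400),interpolation=2))
    lat(n,n+'5.npz',.042,xs=.575)
cv2.imwrite('pics/both5.png',np.hstack(I)[:,:,::-1])
X=np.array([.9848,-.1736]);Y=np.array([.1736,.9848])
print('knob pred',np.array([.5529,-.1682])+.046*Y)
E
```

```text
15.525 along/lat 573.8 -69.7 [ 0.553  -0.1683  0.1481] F tool [0.8 0.1 0.2] M [ 0.01 -0.07  0.01] 0.0522 yaw -10.0
[ 42.3  16.2 -32.6  99.4   9.4  67.2  -3. ]
top knob (np.int32(48), (array([ 557.7, -121.1]), array([28.8, 18.9]), 67.5)) 0.10080386560444676
top plate 462 z 0.0406 x range [514.6 592. ]
   +y edge -7.7 ang -0.3 15
   -y edge -56.3 ang -1.5 17
top rail 422 z 0.0324 x range [526.8 680.8]
   +y edge -34.1 ang -0.0 19
   -y edge -56.3 ang -0.3 17
scene knob (np.int32(139), (array([ 549.9, -110.4]), array([39.4, 33.5]), 42.8)) 0.09754382130183203
scene plate 316 z 0.0393 x range [510.7 585. ]
   +y edge -8.0 ang -0.6 13
   -y edge -61.3 ang -5.0 4
scene rail 362 z 0.0302 x range [525.9 678.1]
   +y edge -33.0 ang 0.0 15
   -y edge -69.7 ang 0.1 17
knob pred [ 0.5608856 -0.1228992]
```

View pics/both5.png

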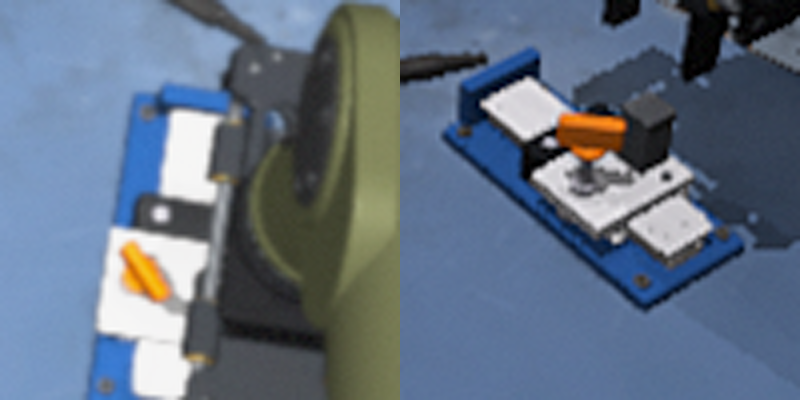

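The carriage sits flush against the buffer, with the plunger hidden (left panel: plate edge at (155,230) meets the buffer). The knob bar is at left (145,270), still at angle 0. I'll move over the knob and turn the jaws across the bar, opened only narrowly.

step_arm --pt "-0.25 0 0.02 0 10" --pt "-0.25 0 0.046 0 20" --pt "-0.25 0 0.046 0 30" --pt "-0.25 0 0.046 0 40" --pt "-0.25 0 0.046 0 47" --pt "-0.25 0 0.046 0 47" --pt "-0.25 0 0.046 0 47" --pt "-0.25 0 0.046 0 47"

```text
time_s: 16.62
tool_pos: [0.5613, -0.1229, 0.1483]
tool_rot: [-142.4, 90.0, 160.6]
force: [-0.2, 0.2, -0.1]
grip_width: 0.0328
```

```bash
python3 st.py; python3 -c "
from m import *
print(tool()[2]['qpos'].round(1), rel([.5609,-.1229,.090],-57))"
```

```text
16.625 along/lat 574.1 -23.6 [ 0.5613 -0.1229  0.1483] F tool [ 0.1 -0.  -0.3] M [ 0.06 -0.03  0.05] 0.0328 yaw -57.0
[ 33.8  15.  -27.8 100.    7.6  66.8 -53.1] (array([ 0.0583, -0.0003, -0.0002]), 'world turn options', array([ -0., 180.]), 'tool x', array([-0.,  0., -1.]))
```

step_arm --pt "-0.25 0.03 0 0 0" --pt "-0.25 0.05 0 0 0" --pt "-0.25 0.058 0 0 0" --pt "-0.25 0.058 0 0 0" --pt "-1 0.058 0 0 0" --pt "-1 0.058 0 0 0" --pt "-1 0.058 0 0 0" --pt "-1 0.058 0 0 0" --pt "-1 0.058 0 0 0" --newtons 45

```text
time_s: 17.75
tool_pos: [0.5619, -0.1226, 0.0913]
tool_rot: [62.5, 90.0, 5.5]
force: [-1.5, 2.4, 5.5]
grip_width: 0.0191
```

```bash
python3 st.py
```

```text
17.75 along/lat 574.6 -23.2 [ 0.5619 -0.1226  0.0913] F tool [-5.5  0.1 -2.8] M [0.47 0.34 0.  ] 0.0191 yaw -57.0
```

Width is 19 mm with a 5.5 N upward force, so the tips have caught the round hub below the bar. I'll open, go a little higher and close again.

step_arm --pt "-0.3 0 0 0 0" --pt "-0.3 0 0 0 0" --pt "-0.3 -0.007 0 0 0" --pt "-0.3 -0.007 0 0 0" --pt "-1 -0.007 0 0 0" --pt "-1 -0.007 0 0 0" --pt "-1 -0.007 0 0 0" --pt "-1 -0.007 0 0 0" --pt "-1 -0.007 0 0 0" --pt "-1 -0.007 0 0 0"

```text
time_s: 19.0
tool_pos: [0.5613, -0.1229, 0.0975]
tool_rot: [-136.0, 90.0, 166.9]
force: [-0.7, 1.0, 0.1]
grip_width: 0.0096
```

```bash
python3 st.py
```

```text
19.0 along/lat 574.1 -23.6 [ 0.5613 -0.1229  0.0975] F tool [-0.1 -0.  -1.3] M [ 0.11  0.09 -0.05] 0.0096 yaw -57.0
```

step_arm --pt "-1 0 0 0 8" --pt "-1 0 0 0 16" --pt "-1 0 0 0 24" --pt "-1 0 0 0 32" --pt "-1 0 0 0 40" --pt "-1 0 0 0 48" --pt "-1 0 0 0 55" --pt "-1 0 0 0 55" --pt "-1 0 0 0 55"

```text
time_s: 20.12
tool_pos: [0.5614, -0.1228, 0.0975]
tool_rot: [-102.1, 90.0, 146.0]
force: [-0.6, 0.9, 0.6]
grip_width: 0.0097
```

```bash
python3 st.py; python3 -c "
from m import *
print(tool()[2]['qpos'].round(1))"
```

```text
20.125 along/lat 574.2 -23.4 [ 0.5614 -0.1228  0.0975] F tool [-0.6 -0.9 -0.6] M [ 0.29  0.12 -0.05] 0.0097 yaw -111.9
[  26.5   17.   -19.4  103.     6.4   61.  -107.2]
```

step_arm --pt "-1 0 0 0 6" --pt "-1 0 0 0 12" --pt "-1 0 0 0 18" --pt "-1 0 0 0 22" --pt "-1 0 0 0 25" --pt "-1 0 0 0 25" --pt "-1 0 0 0 25"

```text
time_s: 21.0
tool_pos: [0.5609, -0.1222, 0.0975]
tool_rot: [-76.1, 89.9, 147.0]
force: [-3.6, 3.3, 2.7]
grip_width: 0.0094
```

```bash
python3 st.py; python3 -c "
from m import *
print(tool()[2]['qpos'].round(1))"
```

```text
21.0 along/lat 573.6 -23.0 [ 0.5609 -0.1222  0.0975] F tool [-2.7 -4.9  0.4] M [0.79 0.77 0.09] 0.0094 yaw -136.9
[  23.5   16.7  -16.   103.2    5.1   61.  -131.3]
```

step_arm --pt "-1 0 0 0 3" --pt "-1 0 0 0 6" --pt "-1 0 0 0 6" --pt "-1 0 0 0 6"

```text
time_s: 21.5
tool_pos: [0.5607, -0.1221, 0.0975]
tool_rot: [-66.7, 89.9, 150.4]
force: [-4.1, 3.7, 3.8]
grip_width: 0.0093
```

```bash
python3 st.py; python3 - <<'E'
from lat import *
I=[]
for n in('top','scene'):
    im,d=read_camera(n); np.savez(n+'6.npz',im=im,d=d)
    I.append(cv2.resize(im[150:250,340:440] if n=='top' else im[140:240,290:390],(400,400),interpolation=2))
cv2.imwrite('pics/both6.png',np.hstack(I)[:,:,::-1])
E
```

```text
21.5 along/lat 573.3 -22.9 [ 0.5607 -0.1221  0.0975] F tool [-3.8 -5.4  1.1] M [ 0.94  1.07 -0.02] 0.0093 yaw -142.9
```

View pics/both6.png

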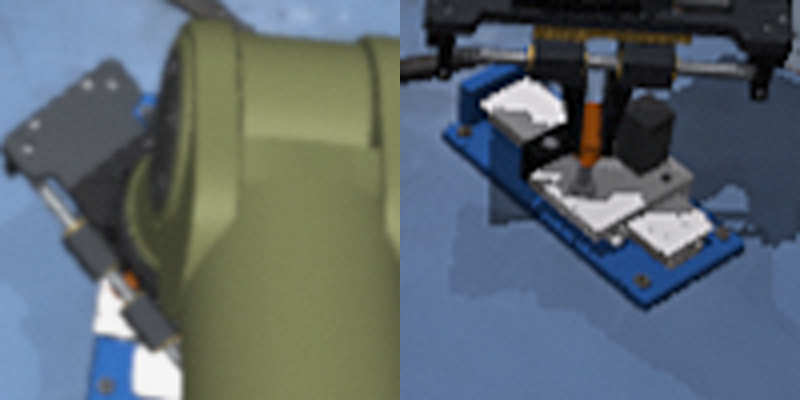

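The bar is turned about 90° and the plate still abuts the buffer (right panel, bar end-on at (592,135)). I'll open narrowly, lift and check.

step_arm --pt "-0.6 0 0 0 0" --pt "-0.35 0 0 0 0" --pt "-0.35 0 0 0 0" --pt "-0.35 0 0 0 0" --pt "-0.35 -0.04 0 0 0" --pt "-0.35 -0.1 0 0 0" --pt "-0.35 -0.12 0 -0.04 0" --pt "-0.35 -0.12 0.0 -0.1 0" --pt "-0.35 -0.12 0.0 -0.15 0" --pt "-0.35 -0.12 0 -0.15 0"

```text
time_s: 22.85
tool_pos: [0.683, -0.0278, 0.2161]
tool_rot: [-118.8, 89.8, 98.5]
force: [0.3, 0.0, 0.3]
grip_width: 0.0282
```

```bash
python3 st.py; python3 - <<'E'
from lat import *
I=[]
for n in('top','scene'):
    im,d=read_camera(n); np.savez(n+'7.npz',im=im,d=d); P=cloud(n,d)
    h=cv2.cvtColor(im,cv2.COLOR_RGB2HSV)
    M=(h[...,0]<20)&(h[...,1]>150)&(h[...,2]>90)&(abs(P[...,0]-.56)<.05)&(abs(P[...,1]+.12)<.05)&(P[...,2]>.09)
    print(n,'knob',maskrect(n,M,.097))
    lat(n,n+'7.npz',.042,xs=.575)
    I.append(cv2.resize(im[150:250,340:440] if n=='top' else im[140:240,290:390],(400,400),interpolation=2))
cv2.imwrite('pics/both7.png',np.hstack(I)[:,:,::-1])
E
```

```text
22.85 along/lat 677.4 91.1 [ 0.683  -0.0278  0.2161] F tool [-0.3  0.2 -0.3] M [ 0.13 -0.02  0.03] 0.0282 yaw -142.7Traceback (most recent call last):
  File "<stdin>", line 7, in <module>
  File "m.py", line 9, in maskrect
    M=M.astype(np.uint8); k,l,s,_=cv2.connectedComponentsWithStats(M); i=1+np.argmax(s[1:,4])
                                                                           ~~~~~~~~~^^^^^^^^^
    return _wrapfunc(a, 'argmax', axis=axis, out=out, **kwds)
    return bound(*args, **kwds)
ValueError: attempt to get argmax of an empty sequence
```

step_arm --pt "-0.35 0 -0.06 -0.006 0" --pt "-0.35 0 -0.12 -0.012 0" --pt "-0.35 0 -0.18 -0.02 0" --pt "-0.35 0 -0.24 -0.025 0" --pt "-0.35 0 -0.29 -0.03 0" --pt "-0.35 0 -0.29 -0.03 0" --pt "-0.35 0 -0.29 -0.03 0"

```text
time_s: 23.78
tool_pos: [0.549, 0.1849, 0.208]
tool_rot: [-8.2, 88.9, -151.4]
force: [0.3, 0.9, -1.8]
grip_width: 0.0282
```

```bash
python3 st.py; python3 - <<'E'
from lat import *
I=[]
for n in('top','scene'):
    im,d=read_camera(n); np.savez(n+'7.npz',im=im,d=d); P=cloud(n,d)
    h=cv2.cvtColor(im,cv2.COLOR_RGB2HSV)
    I.append(cv2.resize(im[150:250,340:440] if n=='top' else im[140:240,290:390],(400,400),interpolation=2))
    M=(h[...,0]<20)&(h[...,1]>150)&(h[...,2]>90)&(abs(P[...,0]-.56)<.05)&(abs(P[...,1]+.12)<.05)&(P[...,2]>.088)
    if M.any(): print(n,'knob',maskrect(n,M,.097))
    try: lat(n,n+'7.npz',.042,xs=.575)
    except Exception as e: print(e)
cv2.imwrite('pics/both7.png',np.hstack(I)[:,:,::-1])
E
```

```text
23.775 along/lat 508.6 277.4 [0.549  0.1849 0.208 ] F tool [ 1.8 -0.5 -0.8] M [0.07 0.07 0.02] 0.0282 yaw -143.2
top knob (np.int32(35), (array([ 558.7, -119.8]), array([ 9.2, 34.5]), 44.3))
top plate 641 z 0.0408 x range [514.6 594.4]
   +y edge -6.9 ang -1.4 15
   -y edge -70.0 ang -1.7 8
top rail 605 z 0.0324 x range [526.8 680.9]
   +y edge -34.3 ang -0.1 20
   -y edge -72.5 ang 0.2 21
scene knob (np.int32(55), (array([ 555.4, -114.6]), array([10.7, 40.7]), 45.3))
scene plate 338 z 0.0398 x range [512.4 588.2]
   +y edge -6.8 ang 0.8 14
   -y edge -62.7 ang -5.7 3
scene rail 358 z 0.0302 x range [525.4 678.8]
   +y edge -32.8 ang -0.3 18
   -y edge -69.8 ang 0.2 17
```

View pics/both7.png

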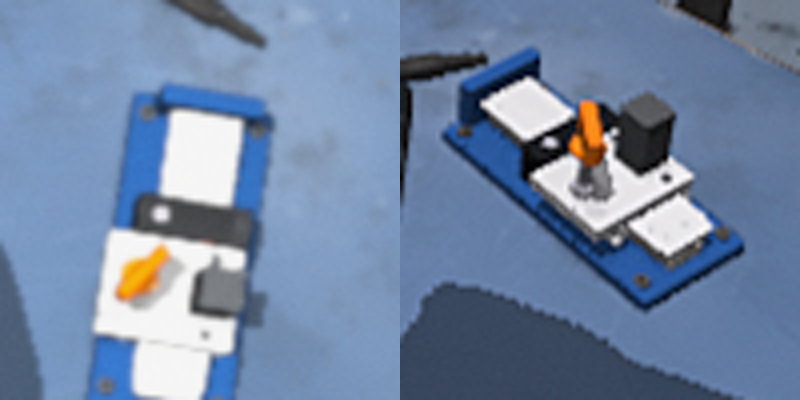

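The arm is clear. The knob bar now lies at about -45° (from +33°, so roughly 1.36 rad), and the carriage is on the rail against the buffer. A hint of red shows at left (207,243), so I'll check the plate-to-buffer gap and the yaw closely.

```bash
python3 - <<'E'
from lat import *
ims=[read_camera('top')[0].astype(float) for _ in range(4)]; im=np.mean(ims,0).astype(np.uint8)
c=im[190:250,355:415]; cv2.imwrite('pics/gap.png',cv2.resize(c,(600,600),interpolation=2)[:,:,::-1])
# plate front edge: brightness crossing along rail axis at lateral offsets, plane z=.042
m=camera_model('top'); Rm=rpy(m['attitude']); g=cv2.cvtColor(im,cv2.COLOR_RGB2GRAY).astype(np.float32)
X=np.array([.9848,-.1736]);Y=np.array([.1736,.9848])
def pix(w): c=(w-np.array(m['xyz']))@Rm; return c[:,0]/c[:,2]*m['fx']+m['cx'],c[:,1]/c[:,2]*m['fy']+m['cy']
for end,(a0,a1),sgn in(('front',(.592,.612),1),('rear',(.534,.554),-1)):
    out=[]
    for l in np.arange(-.080,-.010,.006):
        a=np.arange(a0,a1,.0004); w=np.c_[a[:,None]*X+l*Y,np.full(len(a),.042)]; u,v=pix(w)
        s=cv2.remap(g,u.astype(np.float32)[None],v.astype(np.float32)[None],1)[0]
        gr=-np.gradient(s)*sgn; k=np.argmax(gr); out.append((round(l*1000),round(a[k]*1000,1),int(s.max()),int(s.min())))
    print(end,out)
E
```

```text
front [(-80, np.float64(603.6), 244, 83), (-74, np.float64(603.6), 244, 75), (-68, np.float64(603.6), 233, 73), (-62, np.float64(602.8), 244, 74), (-56, np.float64(604.0), 245, 75), (-50, np.float64(603.6), 245, 74), (-44, np.float64(603.2), 244, 75), (-38, np.float64(604.0), 230, 75), (-32, np.float64(603.6), 243, 78), (-26, np.float64(603.6), 245, 74), (-20, np.float64(602.8), 245, 56), (-14, np.float64(605.2), 245, 103)]
rear [(-80, np.float64(543.6), 245, 107), (-74, np.float64(543.2), 244, 132), (-68, np.float64(553.6), 245, 177), (-62, np.float64(544.0), 245, 229), (-56, np.float64(544.4), 245, 222), (-50, np.float64(543.6), 245, 232), (-44, np.float64(543.6), 245, 224), (-38, np.float64(543.6), 245, 224), (-32, np.float64(542.4), 245, 191), (-26, np.float64(544.0), 245, 106), (-20, np.float64(542.0), 244, 105), (-14, np.float64(541.6), 245, 96)]
```

View pics/gap.png

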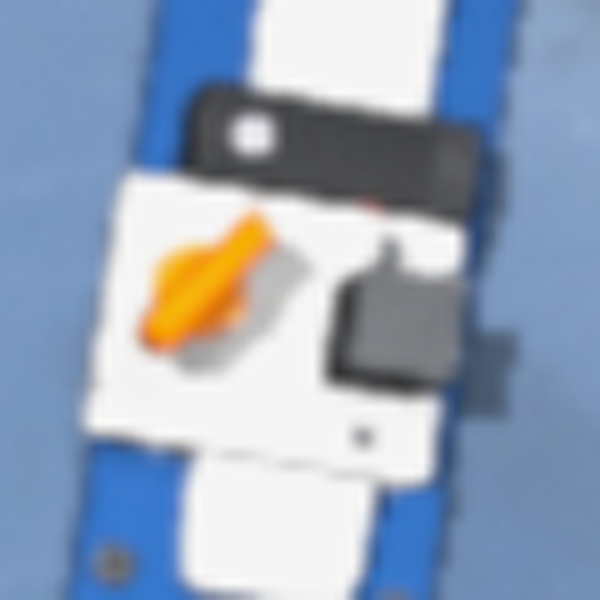

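The front edge of the plate is square at 603.6 mm along its whole width, the position where I felt hard contact. Only a sliver of red, well under 1 mm, shows at (373,207). The knob is clamped and the arm is clear, so I'm handing in.

```bash
python3 -c "
from h import *
print(env.sign_off(), monitor.get_obs()['time_s'])"
```

```text
the job is handed in; nothing more can be done
the job is handed in; nothing more can be done
```

The carriage is back on the blue rail, pushed home against the buffer and clamped. I handed the job in about 24 s into the 72 s allowed; no verdict was reported.

- **Pushing home:** I slid it on from the open end in small steps and stopped at hard contact, about 4 N, where it no longer moved forward.
- **Clamping:** I turned the knob clockwise by about 86° (1.5 rad) at the gripper, then let go and moved clear. My first close on the knob caught the round hub below the bar, at about 5.5 N, so I reopened, went higher and gripped it properly.

**Last checks:**
- **Plunger:** the front edge of the plate is square to the rail at 603.6 mm, and hard contact was felt at 603.7 mm. Only a thin sliver of red still shows, well under 1 mm, so the plunger is essentially fully in.
- **Yaw:** the two cameras' side-edge fits disagreed slightly (-1.4° and +0.8°), within the 3.4° allowed.
- **Knob angle:** the camera puts the bar at about 1.36 rad, less than the 1.5 rad turned at the gripper. Both are past the 1.25 rad where it should be firm.
- **Clamp force:** not confirmed directly. The wrist torque about the vertical stayed near zero where I expected about 0.3 N m, so this rests on the angle.
- **Bystanders:** I kept the arm clear of them but did not re-measure their positions.

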